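# Draw out the piston rod of the engraver's air cylinder

## Task

Lay the upright air cylinder on its side in the blue V-cradle, with its rod through the slot of the brass fork and the red knob outside it. Then, with the barrel staying flat in the cradle against the fork, take the knob and pull the rod straight out until the red ring on it has just come fully out of the barrel (about 33 mm of travel), never to its end stop. Finish while still gripping the knob and holding the rod out there (it springs back if let go); leave the other things on the bench where they are.

Things in the scene. Friction and masses are not known exactly. Their poses are not given: they have to be found in the camera images.
- air_cylinder: air cylinder standing upright on the bench: round barrel 32 mm in diameter, 100 mm long, aluminium with black end caps, about 0.4 kg in all; origin at the centre of its foot, z axis along the barrel towards the rod end. A steel rod 10 mm in diameter leaves the middle of the top face and ends in a red knob. Whole height 146 mm with the rod in. Round: its turn about its axis does not matter
- barrel_mid (a point): point on the barrel's axis halfway along it, 50 mm from either end face; centre of mass lies about 10 mm from it towards the rod
- piston_rod (a joint): how far the rod is out, m: 0 fully in (knob's inner face 20 mm from the barrel's end face), 0.060 end stop. Starts at 0 to 0.004. Snug, with a return spring (150 N/m, about 2.5 N friction): pulling it to 0.033 takes about 8 N; let go, it creeps back to about 0.013. A red ring 5 mm long on the rod begins to show at 0.024, is fully out at 0.029
- pull_knob: red round knob on the rod's end: 18 mm in diameter, 22 mm long, then a 22 mm flange 4 mm thick at the very end; origin at the centre of its inner face, z axis outwards along the rod
- knob_mid (a point): point on the knob's axis, 11 mm outwards from its inner face: the middle of the grip length
- cradle: V-cradle fixed to the bench: dark base plate 76 x 150 x 8 mm, two blue V saddles and a brass fork; origin under it on the bench, y axis level along the trough towards the fork. Saddles 10 mm thick, middles at y = -38 and +38 mm, so 66 mm between them are free for fingers down to the plate; they reach 28 mm to either side and about up to the bedded barrel's axis
- fork (a point): brass fork of the cradle, a plate 52 mm wide and 56 mm high, 6 mm thick (y = 54 to 60 mm of the cradle), with a slot 22 mm wide, open at the top, its bottom 34 mm high. The rod lies in the slot; the barrel's end face pulls up against the fork. Point: middle of the slot on the trough's axis, on the face towards the saddles; axes as the cradle's
- cradle_bed (a point): where the middle of the barrel lies when bedded in the V's: on the trough's axis, 48 mm above the bench, at y = 0 of the cradle (the barrel's end face is then 4 mm short of the fork); axes as the cradle's. With the rod in, the barrel fits from about 10 mm behind (-y) to 4 mm ahead of it
- oil_bottle: bystander: clear glass bottle with white cap, 44 mm in diameter, 105 mm tall; origin at its foot
- graver_handle: bystander: dark wooden mushroom handle, 52 mm across, 56 mm tall; origin at its foot
- oil_stone: bystander: reddish sharpening stone 60 x 30 x 16 mm lying flat; origin under its centre
- steel_block: bystander: steel bench block 50 x 50 x 25 mm; origin under its centre
- needle_driver: bystander: screwdriver with orange handle, 160 mm, lying to the left
- chasing_hammer: bystander: small hammer with wooden handle, 220 mm, lying to the right
- stone_dish: bystander: small brass dish, 64 mm across, 22 mm high; origin at its foot

How it is judged:
By the outcome, as a careful person would: the job done as asked, in the order asked, and still so for the second after the job is handed in, while the arm keeps its last pose, push and grip.
It also fails if it takes over 64 s, if anything falls off the work surface, if the arm or the gripper's body presses on something with over 40 N, if the wrist force passes 120 N, or if a joint passes its speed limit or range.

## Robot

A 6-joint arm with a two-finger parallel gripper is mounted at the origin on the work surface. World frame = base frame: x ahead of the robot, y to its left, z up, the work surface at z = 0. Lengths are in m, angles in rad, forces in N, time in s.
With the tool pointing down it reaches from about 0.375 to 0.975 m from the base axis. Payload 3.8 kg.
Tool frame: the origin (TCP) lies where the fingers leave the gripper's body, on its centre line; the fingertips stand 73 mm ahead of it and the grasp point (between the pads) lies 54 mm ahead of it; z points along the fingers, y is the line along which they close (so a half turn about z gives the same grasp; the last joint's range is limited). The gripper opens to 85 mm and grips with 20 to 120 N. Pads are 22 mm wide; open, the fingers measure 114 mm over their backs; the gripper's body (76 mm by 85 mm) begins 54 mm behind the grasp point. The pads swing forward as they close: fully open they stand 13 mm farther back than shut.
Start: joints at [1.259, 0.264, 1.604, -0, 1.274, -0.037], TCP at [0.183, 0.65, 0.304] pointing down, gripper open.
Joint ranges: [-2.63, 2.63], [-0.94, 2.18], [0.31, 2.57], [-1.31, 4.45], [0, 2.66], [-2.55, 2.55]. Speed limits (rad/s): [2.57, 2.57, 3.14, 3.14, 3.14, 3.14].

## Interface

Orientations are given as a rotation vector (axis times angle).
In Python, from workcell import read_state, viewer, bot gives the robot as it stands.
- The arm moves only by the tool jog_arm, never from a script. Its argument "increments" is a list that holds one entry, the list of rows, each a list of 7 numbers: the shift along the tool's x, y, z in units of 30 mm (1.0 is 30 mm), then the turn, a rotation vector about the tool's x, y, z in units of 6 degrees (1.0 is 6 degrees), then the opening, from -1 (shut) to 1 (fully open). A call has exactly 5 rows; each row shifts and turns the commanded pose from where the row before left it, along the tool's axes as they then stand; what a row does not reach is not made up. A row lasts 1/12 s, in which the tool goes at most 41.7 mm and 7.16 degrees, less where a joint would pass 70% of its speed; a pose out of reach is approached as far as the arm can. A call is refused whole if a number of a shift passes 1 or a number of a turn 1, either way. A call with a gripper value outside its range is refused whole. The fingers move at their own pace and stop on an object; "force" is the grip in N (left out, the last holds). Time passes only in rows, so rows that do not move let the fingers close, or fill a call up. It gives the time, the measured TCP pose, the force, the opening and the grip force at its end, in the units of the state.
- read_state(): the state, without advancing time (a new reading comes with each control period).
- viewer.read_camera(name): name is "scene" or "top" or "wrist"; returns (picture, depth): 480x640x3 uint8, blue, green, red; 480x640 float32, m along the optical axis (not along the pixel's ray), 0 where there is no reading.
- viewer.camera_params(name): a dict with "fx", "fy", "cx", "cy" (pixels), "R" (3x3) and "t" (3): a world point X has camera coordinates R X + t; the wrist camera has in their place "hand_eye" (4x4, takes a point from camera to tool coordinates, whose origin is the TCP and whose axes are the flange's). Camera axes: x right, y down, z forward; pixel columns grow to the right and rows downward; lengths in m; the calibration is good to about 2 mm. The wrist camera is an equidistant fisheye: a pixel r from the principal point sees the ray r / f radians off the axis. A picture is of the moment at which its call begins: read the wrist's pose just before it. camera_params takes no time and is no camera call.
- bot.finish_job(): hands the job in; it is judged then, once.
The state is a dict: "time": time; "q": joint angles; "joint_vel": joint speeds; "joint_torque": joint torques, N m; "tool_pos": TCP position; "tcp_rot": TCP orientation; "wrist_force": force on the tool from outside, world axes, zero at the start; "torque": the same for the moment, N m; "width": opening from 0.0 (shut) to 1.0 (fully open); "grip_force": force on a finger pad.
Only numpy, scipy, OpenCV 4.12 (cv2) and the standard library are available. Lean on these libraries where they do the work, as an engineer would, in place of code of your own. Each camera call takes 0.05 s, during which the arm holds its last target. There are 200 camera calls.

## Working session

There is one attempt and no reset: what is moved stays moved. The work goes in short steps, Python scripts to look and compute and a tool call to move; the robot and the scene stay as the last step left them, time stands still between calls to the robot, and variables do not carry over. Pictures are saved under pics/ and viewed, at most 10 in all, crops included, and the job is handed in when it is done.

Besides the shell and the picture viewer there is one more tool, called after ">>>" in YAML: its name, and indented under it one key for each argument. jog_arm: Moves the arm, as the interface text tells. Its arguments: {"type":"object","properties":{"increments":{"type":"array","items":{"type":"array","items":{"type":"array","items":{"type":"number"}}}},"force":{"type":"number"}},"required":["increments"]}

```bash
ls; mkdir -p pics
python3 - <<'E'
from workcell import read_state, viewer, bot
import cv2,numpy as np
s=read_state();print(s)
for n in("scene","top"):
    p,d=viewer.read_camera(n);cv2.imwrite(f"pics/{n}0.png",p);np.save(f"pics/{n}0.npy",d);print(n,viewer.camera_params(n))
print(viewer.camera_params("wrist"))
E
```

```text
pics
{'time': 0.0, 'q': array([ 1.25909041e+00,  2.64769209e-01,  1.60539063e+00,  7.24047416e-06,
        1.27368454e+00, -3.69186938e-02]), 'joint_vel': array([ 0.00025759, -0.000321  ,  0.00176776,  0.00030352,  0.00081221,
       -0.00040838]), 'joint_torque': array([ 1.35926814e-03, -5.15121317e+01, -3.67312539e+01, -5.20009542e-05,
        1.32988935e-02,  3.23374650e-05]), 'tool_pos': array([0.18299279, 0.6491287 , 0.30254204]), 'tcp_rot': array([-0.43022667, -3.11159138,  0.00348107]), 'wrist_force': array([ 0.7005954 , -0.97472115, -0.504126  ]), 'torque': array([-0.03161847,  0.01678694,  0.00174173]), 'grip_force': 0.0, 'width': 0.9983565509157007}
scene {'fx': 506.7054346316178, 'fy': 506.7054346316178, 'cx': 328.54152863940686, 'cy': 242.3215460393547, 'R': array([[-0.45585602,  0.88995248,  0.01341148],
       [ 0.76502791,  0.39947866, -0.50512285],
       [-0.45489293, -0.22000314, -0.86294324]]), 't': array([ 0.26891021, -0.357294  ,  1.36455161])}
top {'fx': 513.6662348892679, 'fy': 513.6662348892679, 'cx': 320.2008103326723, 'cy': 235.71977022308135, 'R': array([[ 0.02162747, -0.99970067, -0.01143817],
       [-0.98786028, -0.01960814, -0.15410252],
       [ 0.15383211,  0.01463216, -0.98798865]]), 't': array([-0.01641954,  0.55501222,  1.04074695])}
{'fx': 371.64829954431775, 'fy': 371.64829954431775, 'cx': 320.16569017476473, 'cy': 236.45423915174095, 'hand_eye': array([[-8.26942716e-04, -9.47312224e-01, -3.20310577e-01,
         8.23556495e-02],
       [ 9.99999602e-01, -6.76317321e-04, -5.81494134e-04,
        -2.68558341e-05],
       [ 3.34224910e-04, -3.20310931e-01,  9.47312407e-01,
        -6.97971437e-02],
       [ 0.00000000e+00,  0.00000000e+00,  0.00000000e+00,
         1.00000000e+00]])}
```

View pics/scene0.png

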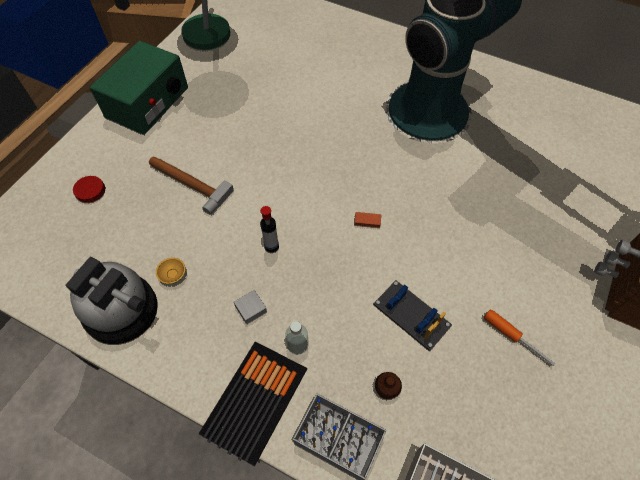

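View pics/top0.png

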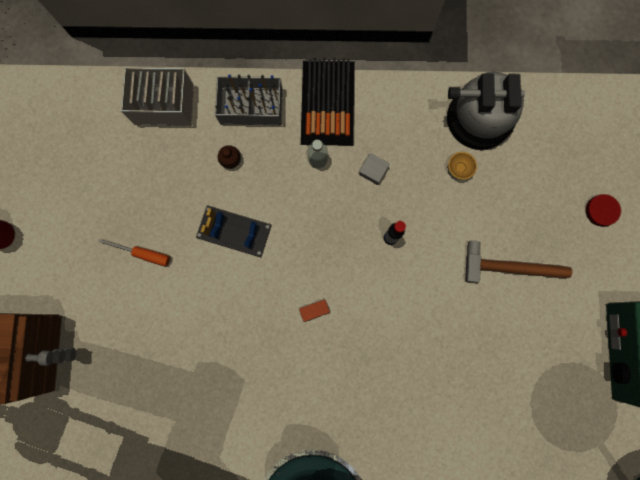

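The scene view shows the cylinder (red knob ~(266,211), foot ~(272,248)) and the cradle (~(412,315), fork at its lower right end). In the top view the knob is at ~(400,226), the cradle at ~(234,231), and the fork is at its left end ~(207,219).

```bash
cat > h.py <<'E'
from workcell import read_state, viewer, bot
import cv2,numpy as np
from scipy.spatial.transform import Rotation as Ro
def ray(n,u,v):
    c=viewer.camera_params(n);d=np.array([(u-c['cx'])/c['fx'],(v-c['cy'])/c['fy'],1.])
    return -c['R'].T@c['t'],c['R'].T@d
def onz(n,u,v,z):
    o,d=ray(n,u,v);return o+d*(z-o[2])/d[2]
def wpose():
    s=read_state();return s['tool_pos'],Ro.from_rotvec(s['tcp_rot']).as_matrix()
def wray(u,v,p,R):
    c=viewer.camera_params('wrist');x=(u-c['cx'])/c['fx'];y=(v-c['cy'])/c['fy'];t=np.hypot(x,y)
    d=np.array([x/t*np.sin(t),y/t*np.sin(t),np.cos(t)]);H=c['hand_eye']
    return p+R@H[:3,3],R@H[:3,:3]@d
def wonz(u,v,z,p,R):
    o,d=wray(u,v,p,R);return o+d*(z-o[2])/d[2]
E
python3 - <<'E'
from h import *
for n,box in(("top",(370,210,420,250)),("scene",(250,200,290,260))):
    p=cv2.imread(f"pics/{n}0.png");x0,y0,x1,y1=box;q=p[y0:y1,x0:x1].astype(int)
    red=((q[...,2]>110)&(q[...,1]<60)).astype(np.uint8);v,u=np.nonzero(red)
    c=(u.mean()+x0,v.mean()+y0);print(n,"red",len(u),c,onz(n,*c,.133), 'ext',u.min()+x0,u.max()+x0,v.min()+y0,v.max()+y0)
    dk=(q.max(2)<75).astype(np.uint8);v,u=np.nonzero(dk);print(" dark",len(u),u.min()+x0,u.max()+x0,v.min()+y0,v.max()+y0)
    x0,y0,x1,y1=(190,200,280,262) if n=="top" else (365,275,460,355)
    q=cv2.cvtColor(p,cv2.COLOR_BGR2HSV)[y0:y1,x0:x1];g=p[y0:y1,x0:x1].astype(int)
    m=((g.max(2)<95)).astype(np.uint8);m=cv2.morphologyEx(m,cv2.MORPH_CLOSE,np.ones((5,5)))
    cs=cv2.findContours(m,0,2)[0];k=max(cs,key=cv2.contourArea)
    r=cv2.boxPoints(cv2.minAreaRect(k))+[x0,y0]
    P=np.array([onz(n,*a,.008) for a in r]);print(P.round(4),P.mean(0),[np.linalg.norm(P[i]-P[i-1]) for i in range(2)])
    br=((q[...,0]>12)&(q[...,0]<30)&(q[...,1]>140)&(q[...,2]>90));v,u=np.nonzero(br);print(" brass",len(u),onz(n,u.mean()+x0,v.mean()+y0,.05))
    cv2.imwrite(f"pics/c_{n}.png",cv2.resize(g.astype(np.uint8),None,fx=6,fy=6,interpolation=2))
E
```

```text
top red 77 (np.float64(399.93506493506493), np.float64(225.7012987012987)) [ 0.56388208 -0.16004837  0.133     ] ext 395 404 221 230
 dark 289 383 404 223 246
[[0.5511 0.2677 0.008 ]
 [0.6257 0.2499 0.008 ]
 [0.5839 0.1027 0.008 ]
 [0.5103 0.1219 0.008 ]] [0.56773027 0.18553718 0.008     ] [np.float64(0.151481240685461), np.float64(0.07671951089913875)]
 brass 74 [0.5807441  0.23578516 0.05      ]
scene red 68 (np.float64(265.30882352941177), np.float64(209.89705882352942)) [ 0.55456969 -0.16506841  0.133     ] ext 261 270 206 214
 dark 513 260 278 213 252
[[0.5889 0.1024 0.008 ]
 [0.5051 0.1201 0.008 ]
 [0.5516 0.2687 0.008 ]
 [0.63   0.2474 0.008 ]] [0.56889891 0.18466649 0.008     ] [np.float64(0.15072459610174596), np.float64(0.08556197261507578)]
 brass 73 [0.58454999 0.23549766 0.05      ]
```

```bash
cat >> h.py <<'E'
H=np.radians(74.3)
def frame(beta,head=None):
    "tool z points along trough, beta deg below level (90 = down), x up/along the trough"
    h=H if head is None else head;b=np.radians(beta);t=np.array([np.cos(h),np.sin(h),0]);u=np.array([0,0,1.])
    z=np.cos(b)*t-np.sin(b)*u;x=np.sin(b)*t+np.cos(b)*u
    return np.c_[x,np.cross(z,x),z]
def plan(p1,R1,n,p0=None,R0=None):
    if p0 is None:p0,R0=wpose()
    w=Ro.from_matrix(R0.T@R1).as_rotvec()/n
    S=sum(R0@Ro.from_rotvec(w*k).as_matrix() for k in range(n))
    s=np.linalg.solve(S,np.array(p1)-p0)
    print(n,"rows: shift",(s/.03).round(2),"turn",(np.degrees(w)/6).round(2))
E
python3 - <<'E'
from h import *
print(frame(90));plan([.58,.234,.3],frame(90),20)
E
```

```text
[[ 2.70600446e-01  9.62691746e-01  1.65694985e-17]
 [ 9.62691746e-01 -2.70600446e-01  5.89478683e-17]
 [ 6.12323400e-17  0.00000000e+00 -1.00000000e+00]]
20 rows: shift [-1.04  0.22  0.  ] turn [-0.    0.    0.75]
```

>>> jog_arm:
  increments:
    - [[-1, 0.22, 0, 0, 0, 0.75, 1], [-1, 0.22, 0, 0, 0, 0.75, 1], [-1, 0.22, 0, 0, 0, 0.75, 1], [-1, 0.22, 0, 0, 0, 0.75, 1], [-1, 0.22, 0, 0, 0, 0.75, 1]]

```text
time: 0.52
tool_pos: [0.3334, 0.6167, 0.303]
tcp_rot: [-1.034, -2.966, 0.001]
wrist_force: [1.1, 0.4, -0.2]
width: 1.001
grip_force: 0.0
```

>>> jog_arm:
  increments:
    - [[-1, 0.22, 0, 0, 0, 0.75, 1], [-1, 0.22, 0, 0, 0, 0.75, 1], [-1, 0.22, 0, 0, 0, 0.75, 1], [-1, 0.22, 0, 0, 0, 0.75, 1], [-1, 0.22, 0, 0, 0, 0.75, 1]]

```text
time: 0.93
tool_pos: [0.4587, 0.5289, 0.303]
tcp_rot: [-1.594, -2.707, 0.002]
wrist_force: [0.1, -0.9, -0.1]
width: 0.999
grip_force: 0.0
```

>>> jog_arm:
  increments:
    - [[-1, 0.22, 0, 0, 0, 0.75, 1], [-1, 0.22, 0, 0, 0, 0.75, 1], [-1, 0.22, 0, 0, 0, 0.75, 1], [-1, 0.22, 0, 0, 0, 0.75, 1], [-1, 0.22, 0, 0, 0, 0.75, 1]]

```text
time: 1.35
tool_pos: [0.5406, 0.3999, 0.303]
tcp_rot: [-2.091, -2.344, 0.002]
wrist_force: [-0.1, -1.0, 0.6]
width: 0.997
grip_force: 0.0
```

>>> jog_arm:
  increments:
    - [[-1, 0.22, 0, 0, 0, 0.75, 1], [-1, 0.22, 0, 0, 0, 0.75, 1], [-1, 0.22, 0, 0, 0, 0.75, 1], [-1, 0.22, 0, 0, 0, 0.75, 1], [-1, 0.22, 0, 0, 0, 0.75, 1]]

```text
time: 1.77
tool_pos: [0.567, 0.2495, 0.3032]
tcp_rot: [-2.509, -1.891, 0.001]
wrist_force: [0.4, 0.1, -0.1]
width: 1.0
grip_force: 0.0
```

Run:
```python
from h import *
s=read_state();print(s['q'].round(3),s['tool_pos'],s['joint_vel'].round(3));R=wpose()[1];print(R.round(3))
p,d=viewer.read_camera("wrist");cv2.imwrite("pics/w1.png",p);np.save("pics/w1.npy",np.c_[s['tool_pos'],R])
```

```text
[ 0.374  0.161  1.729 -0.     1.253  0.653] [0.56699539 0.24947092 0.30317474] [-0.548 -0.285  0.331 -0.    -0.045  0.39 ]
[[ 0.275  0.961 -0.001]
 [ 0.961 -0.275 -0.   ]
 [-0.001 -0.001 -1.   ]]
```

View pics/w1.png

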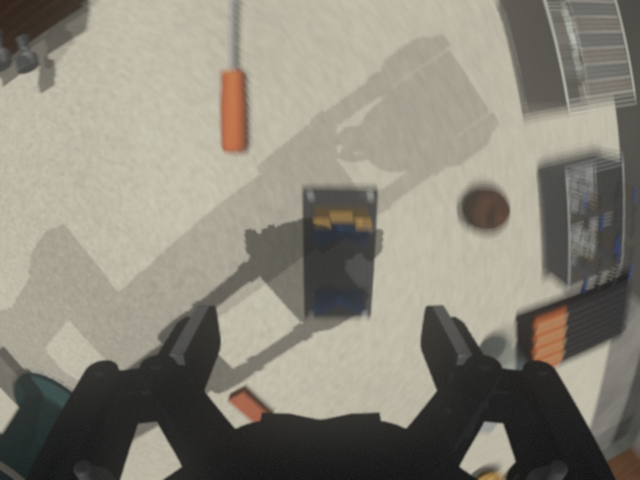

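The wrist view shows the plate with corners ~(305,187), (377,187), (372,317), (303,316) and the brass fork at ~(342,220). The frame is slightly motion-blurred, so I'll retake it still and measure.

Run:
```python
from h import *
viewer.read_camera("wrist");P,R=wpose()
p,d=viewer.read_camera("wrist");cv2.imwrite("pics/w2.png",p)
hsv=cv2.cvtColor(p,cv2.COLOR_BGR2HSV);x0,y0,x1,y1=270,165,410,330
g=p[y0:y1,x0:x1].max(2);print(np.percentile(g,[5,25,50,75,95]))
m=(g<78).astype(np.uint8);m=cv2.morphologyEx(m,cv2.MORPH_OPEN,np.ones((3,3)));m=cv2.morphologyEx(m,cv2.MORPH_CLOSE,np.ones((9,9)))
k=max(cv2.findContours(m,0,2)[0],key=cv2.contourArea)
W=np.array([wonz(*(a[0]+[x0,y0]),.008,P,R)[:2] for a in k],np.float32)
r=cv2.minAreaRect(W);print(r,cv2.boxPoints(r).round(4))
b=hsv[y0:y1,x0:x1];br=((b[...,0]>10)&(b[...,0]<30)&(b[...,1]>130)&(b[...,2]>70)).astype(np.uint8)
v,u=np.nonzero(br);print(len(u),u.min()+x0,u.max()+x0,v.min()+y0,v.max()+y0)
B=np.array([wonz(a+x0,c+y0,.053,P,R)[:2] for a,c in zip(u,v)]);t=np.array([np.cos(H),np.sin(H)]);n=np.array([-t[1],t[0]])
print("fork along",np.percentile(B@t,[2,50,98]),"across",np.percentile(B@n,[1,99]))
bl=((b[...,0]>95)&(b[...,0]<130)&(b[...,1]>130)&(b[...,2]>50));v,u=np.nonzero(bl);B=np.array([wonz(a+x0,c+y0,.045,P,R)[:2] for a,c in zip(u,v)])
print("blue along",np.percentile(B@t,[1,25,50,75,99]),"across",np.percentile(B@n,[1,99]))
print(P,read_state()['joint_vel'].round(3))
```

```text
[ 59.  79. 122. 188. 195.]
((0.5634828805923462, 0.17128393054008484), (0.1150154173374176, 0.0744251161813736), 72.98828125) [[0.5111 0.1272]
 [0.5822 0.1054]
 [0.6159 0.2154]
 [0.5447 0.2372]]
3 322 334 209 216
fork along [0.38398007 0.38574195 0.39012264] across [-0.49091364 -0.48042556]Traceback (most recent call last):
  File "<stdin>", line 15, in <module>
ValueError: matmul: Input operand 1 has a mismatch in its core dimension 0, with gufunc signature (n?,k),(k,m?)->(n?,m?) (size 2 is different from 0)
```

Run:
```python
from h import *
p=cv2.imread("pics/w2.png")[160:330,260:420];cv2.imwrite("pics/w2c.png",cv2.resize(p,None,fx=3.4,fy=3.4,interpolation=cv2.INTER_CUBIC))
P,R=wpose();print(P)
# pick approach: barrel at c, grasp z .06, beta 25, standoff 100mm
c=np.array([.562,-.162,.062]);F=frame(25)
plan(c-(.054+.11)*F[:,2]+[0,0,.06],F,25)
```

```text
[0.56684039 0.24898901 0.30339248]
25 rows: shift [-0.74  0.14 -0.26] turn [ 0.    0.43 -0.  ]
```

View pics/w2c.png

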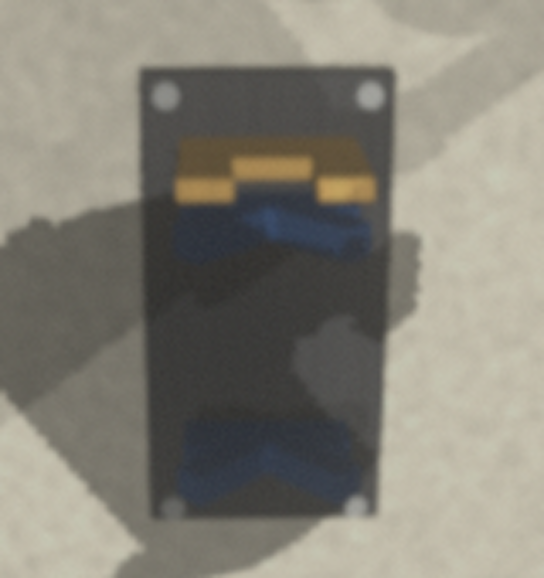

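The crop shows the plate corners, in full-image pixels, at (301.2,180), (375.6,180), (370.9,312.1) and (304.7,312.1). The fork's top faces run from (311.8,215.9) to (370.6,215.3), with the slot edges at (328.8,216) and (353.2,215.5).

Run:
```python
from h import *
P,R=wpose()
C=np.array([wonz(*a,.008,P,R)[:2] for a in((301.2,180),(375.6,180),(370.9,312.1),(304.7,312.1))])
print(C.round(4),C.mean(0));a=(C[0]+C[1]-C[2]-C[3])/2;print("len",np.hypot(*a),"head",np.degrees(np.arctan2(a[1],a[0])),"w",np.hypot(*(C[0]-C[1])),np.hypot(*(C[2]-C[3])))
F=np.array([wonz(*a,.056,P,R)[:2] for a in((311.8,215.9),(370.6,215.3),(328.8,216),(353.2,215.5))])
print(F.round(4),F[:2].mean(0),F[2:].mean(0),"w",np.hypot(*(F[0]-F[1])),np.hypot(*(F[2]-F[3])))
t=a/np.hypot(*a);n=np.array([-t[1],t[0]]);d=F[:2].mean(0)-C.mean(0);print("fork in cradle: along",d@t,"left",d@n)
```

```text
[[0.5535 0.2715]
 [0.6251 0.2514]
 [0.5859 0.106 ]
 [0.5137 0.1272]] [0.56955794 0.18903082]
len 0.15013128119898037 head 74.73812446940612 w 0.07434967617637506 0.07526724689603208
[[0.558  0.2454]
 [0.6085 0.2317]
 [0.5724 0.2412]
 [0.5934 0.2357]] [0.5832324  0.23856948] [0.58292848 0.23847713] w 0.05230517004499965 0.021669486186158847
fork in cradle: along 0.051391115371776146 left -0.00015208570562583526
```

>>> jog_arm:
  increments:
    - [[-0.74, 0.14, -0.26, 0, 0.43, 0, 1], [-0.74, 0.14, -0.26, 0, 0.43, 0, 1], [-0.74, 0.14, -0.26, 0, 0.43, 0, 1], [-0.74, 0.14, -0.26, 0, 0.43, 0, 1], [-0.74, 0.14, -0.26, 0, 0.43, 0, 1]]

```text
time: 2.33
tool_pos: [0.5561, 0.1364, 0.3332]
tcp_rot: [-2.383, -1.81, -0.274]
wrist_force: [-0.2, -0.1, 0.3]
width: 1.0
grip_force: 0.0
```

Run:
```python
from h import *
s=read_state();print(s['q'].round(3),s['tool_pos']);print(wpose()[1].round(3))
```

```text
[0.095 0.003 1.856 0.227 1.207 0.294] [0.5561437  0.13636011 0.33323512]
[[ 0.261  0.963  0.062]
 [ 0.938 -0.269  0.218]
 [ 0.226  0.001 -0.974]]
```

>>> jog_arm:
  increments:
    - [[-0.74, 0.14, -0.26, 0, 0.43, 0, 1], [-0.74, 0.14, -0.26, 0, 0.43, 0, 1], [-0.74, 0.14, -0.26, 0, 0.43, 0, 1], [-0.74, 0.14, -0.26, 0, 0.43, 0, 1], [-0.74, 0.14, -0.26, 0, 0.43, 0, 1]]

```text
time: 2.75
tool_pos: [0.5448, 0.0172, 0.336]
tcp_rot: [-2.249, -1.707, -0.52]
wrist_force: [-0.4, 0.6, 0.1]
width: 1.0
grip_force: 0.0
```

>>> jog_arm:
  increments:
    - [[-0.74, 0.14, -0.26, 0, 0.43, 0, 1], [-0.74, 0.14, -0.26, 0, 0.43, 0, 1], [-0.74, 0.14, -0.26, 0, 0.43, 0, 1], [-0.74, 0.14, -0.26, 0, 0.43, 0, 1], [-0.74, 0.14, -0.26, 0, 0.43, 0, 1]]

```text
time: 3.17
tool_pos: [0.534, -0.0996, 0.312]
tcp_rot: [-2.1, -1.594, -0.742]
wrist_force: [-0.1, 0.2, 0.2]
width: 0.995
grip_force: 0.0
```

>>> jog_arm:
  increments:
    - [[-0.74, 0.14, -0.26, 0, 0.43, 0, 1], [-0.74, 0.14, -0.26, 0, 0.43, 0, 1], [-0.74, 0.14, -0.26, 0, 0.43, 0, 1], [-0.74, 0.14, -0.26, 0, 0.43, 0, 1], [-0.74, 0.14, -0.26, 0, 0.43, 0, 1]]

```text
time: 3.58
tool_pos: [0.5255, -0.2083, 0.2627]
tcp_rot: [-1.939, -1.471, -0.941]
wrist_force: [0.1, 0.5, -0.4]
width: 0.999
grip_force: 0.0
```

Run:
```python
from h import *
s=read_state();print(s['q'].round(3),s['tool_pos']);print(wpose()[1].round(3))
F=frame(25);c=np.array([.562,-.162,.062])
plan(c-(.054+.11)*F[:,2]+[0,0,.06],F,5)
```

```text
[-0.768  0.297  1.847  0.764  1.547 -0.739] [ 0.52546029 -0.20834007  0.26269477]
[[ 0.166  0.963  0.213]
 [ 0.597 -0.27   0.755]
 [ 0.785  0.002 -0.62 ]]
5 rows: shift [-0.74  0.15 -0.27] turn [0.   0.44 0.  ]
```

>>> jog_arm:
  increments:
    - [[-0.74, 0.15, -0.27, 0, 0.44, 0, 1], [-0.74, 0.15, -0.27, 0, 0.44, 0, 1], [-0.74, 0.15, -0.27, 0, 0.44, 0, 1], [-0.74, 0.15, -0.27, 0, 0.44, 0, 1], [-0.74, 0.15, -0.27, 0, 0.44, 0, 1]]

```text
time: 4.0
tool_pos: [0.5217, -0.3053, 0.1914]
tcp_rot: [-1.764, -1.338, -1.123]
wrist_force: [0.6, -1.1, 0.4]
width: 1.0
grip_force: 0.0
```

>>> jog_arm:
  increments:
    - [[0, 0, 0, 0, 0, 0, 1], [0, 0, 0, 0, 0, 0, 1], [0, 0, 0, 0, 0, 0, 1], [0, 0, 0, 0, 0, 0, 1], [0, 0, 0, 0, 0, 0, 1]]

```text
time: 4.42
tool_pos: [0.5216, -0.3038, 0.1942]
tcp_rot: [-1.766, -1.342, -1.121]
wrist_force: [-0.2, -0.4, -0.1]
width: 1.0
grip_force: 0.0
```

Run:
```python
from h import *
P,R=wpose();p,d=viewer.read_camera("wrist");cv2.imwrite("pics/w3.png",p)
s=read_state();print(s['q'].round(3),s['tool_pos']);print(R.round(3))
```

```text
[-0.91   0.575  1.704  0.824  1.7   -0.91 ] [ 0.52145709 -0.30396213  0.19422698]
[[ 0.113  0.963  0.245]
 [ 0.412 -0.27   0.87 ]
 [ 0.904  0.003 -0.427]]
```

View pics/w3.png

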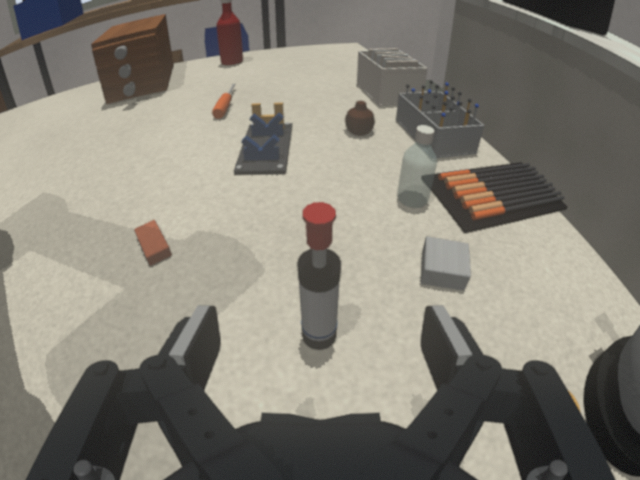

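The wrist view shows the cylinder nearly centred: knob flange top ~(319.5,212), barrel shoulder centre ~(319.5,260), near foot rim ~(319,346).

Run:
```python
from h import *
P,R=wpose()
for a,z in(((319.5,212),.147),((319.5,260),.1),((319,346),0)):print(wonz(*a,z,P,R))
# triangulate red knob of top+scene: mean pixel of knob assumed z~.138
O=[];D=[]
for n,u,v in(("top",399.9,225.7),("scene",265.3,209.9)):
    o,d=ray(n,u,v);O.append(o);D.append(d/np.linalg.norm(d))
A=sum(np.eye(3)-np.outer(d,d) for d in D);b=sum((np.eye(3)-np.outer(d,d))@o for o,d in zip(O,D));print("tri",np.linalg.solve(A,b))
```

```text
[ 0.56209513 -0.15857417  0.147     ]
[ 0.56273283 -0.15665183  0.1       ]
[ 0.55849711 -0.17080405  0.        ]
tri [ 0.56170743 -0.15864293  0.14656848]
```

Run:
```python
from h import *
F=frame(25);c=np.array([.5625,-.157,.062]);plan(c-.054*F[:,2],F,10)
```

```text
10 rows: shift [-0.18 -0.    0.47] turn [0.   0.01 0.  ]
```

>>> jog_arm:
  increments:
    - [[-0.18, 0, 0.47, 0, 0.01, 0, 1], [-0.18, 0, 0.47, 0, 0.01, 0, 1], [-0.18, 0, 0.47, 0, 0.01, 0, 1], [-0.18, 0, 0.47, 0, 0.01, 0, 1], [-0.18, 0, 0.47, 0, 0.01, 0, 1]]

```text
time: 4.88
tool_pos: [0.5349, -0.2522, 0.1364]
tcp_rot: [-1.761, -1.333, -1.124]
wrist_force: [0.1, -0.1, -0.9]
width: 1.003
grip_force: 0.0
```

>>> jog_arm:
  increments:
    - [[-0.18, 0, 0.47, 0, 0.01, 0, 1], [-0.18, 0, 0.47, 0, 0.01, 0, 1], [-0.18, 0, 0.47, 0, 0.01, 0, 1], [-0.18, 0, 0.47, 0, 0.01, 0, 1], [-0.18, 0, 0.47, 0, 0.01, 0, 1]]

```text
time: 5.3
tool_pos: [0.5496, -0.2025, 0.0828]
tcp_rot: [-1.758, -1.331, -1.129]
wrist_force: [-0.3, 0.1, 0.4]
width: 1.003
grip_force: 0.0
```

>>> jog_arm:
  increments:
    - [[0, 0, 0, 0, 0, 0, 1], [0, 0, 0, 0, 0, 0, 1], [0, 0, 0, 0, 0, 0, 1], [0, 0, 0, 0, 0, 0, 1], [0, 0, 0, 0, 0, 0, 1]]

```text
time: 5.72
tool_pos: [0.5498, -0.2045, 0.0847]
tcp_rot: [-1.759, -1.332, -1.13]
wrist_force: [0.2, -0.4, -0.3]
width: 0.997
grip_force: 0.0
```

Run:
```python
from h import *
P,R=wpose();p,d=viewer.read_camera("wrist");cv2.imwrite("pics/w4.png",p)
F=frame(25);c=np.array([.5625,-.157,.062]);plan(c-.054*F[:,2],F,5)
print(P,read_state()['q'].round(3))
```

```text
5 rows: shift [ 0. -0.  0.] turn [ 0.   -0.01  0.  ]
[ 0.54976265 -0.20451521  0.08472216] [-0.784  0.668  1.831  0.921  1.501 -1.02 ]
```

View pics/w4.png

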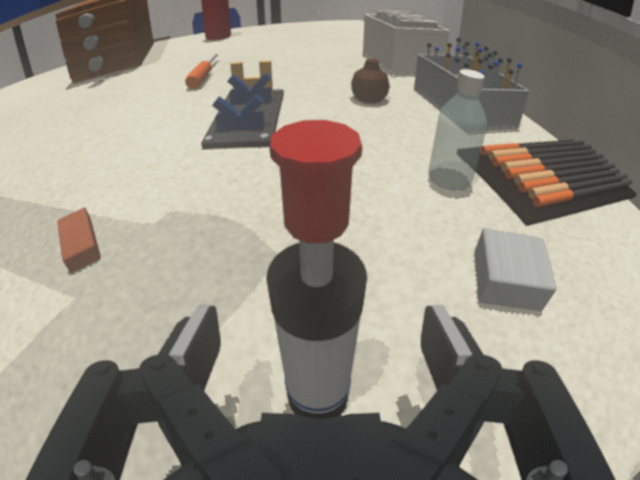

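The barrel stands between the open pads (knob ~(316,140), barrel ~(316,330)), about 1 mm off centre. I'll close the gripper.

>>> jog_arm:
  increments:
    - [[0, 0, 0, 0, 0, 0, -1], [0, 0, 0, 0, 0, 0, -1], [0, 0, 0, 0, 0, 0, -1], [0, 0, 0, 0, 0, 0, -1], [0, 0, 0, 0, 0, 0, -1]]
  force: 60

```text
time: 6.18
tool_pos: [0.5492, -0.2035, 0.0841]
tcp_rot: [-1.757, -1.331, -1.129]
wrist_force: [-0.7, -1.3, 1.8]
width: 0.356
grip_force: 58.9
```

>>> jog_arm:
  increments:
    - [[0, 0, 0, 0, 0, 0, -1], [0, 0, 0, 0, 0, 0, -1], [0, 0, 0, 0, 0, 0, -1], [0, 0, 0, 0, 0, 0, -1], [0, 0, 0, 0, 0, 0, -1]]

```text
time: 6.6
tool_pos: [0.5492, -0.2035, 0.0842]
tcp_rot: [-1.758, -1.331, -1.129]
wrist_force: [-2.9, 0.2, 2.5]
width: 0.359
grip_force: 58.9
```

Run:
```python
from h import *
P,R=wpose();p,d=viewer.read_camera("wrist");cv2.imwrite("pics/w5.png",p);print(P)
q=p.astype(int)[90:260,250:380];m=(q[...,2]>90)&(q[...,1]<70)
v,u=np.nonzero(m);print("red u",u.min()+250,u.max()+250,u.mean()+250,"v",v.min()+90,v.max()+90)
for r in(110,120,130,215,225):
    w=np.nonzero(m[r-90])[0];print(r,len(w),w.mean()+250 if len(w) else 0)
```

```text
[ 0.54917488 -0.20351689  0.08415862]
red u 278 366 321.04340536512666 v 145 241
110 0 0
120 0 0
130 0 0
215 63 321.0
225 59 321.0
```

```bash
cat >> h.py <<'E'
H=np.radians(74.5);T=np.array([np.cos(H),np.sin(H),0]);BED=np.array([.569,.187,.048])
P0=np.array([.54917,-.20352,.08416]);R0=Ro.from_rotvec([-1.758,-1.331,-1.129]).as_matrix()
MID=R0.T@(np.array([.5625,-.157,.05])-P0)   # barrel middle in tool
def place(mid,beta=115):
    F=frame(90+np.degrees(np.arccos(R0[:,2]@[0,0,-1]))*0+beta-90,H);return mid-F@MID,F
E
python3 - <<'E'
from h import *
print(MID.round(4), (R0.T@[0,0,1]).round(4), "beta", np.degrees(np.arcsin(-R0[2,2])))
p,F=place(BED+[0,0,.09]);print(p)
q0=P0+[0,0,.06]
plan(p,F,20,q0,R0);plan(q0,R0,5)
E
```

```text
[-0.0109  0.0002  0.0582] [ 9.093e-01  1.000e-04 -4.161e-01] beta 24.58767197883333
[0.57802704 0.22030635 0.18614462]
20 rows: shift [ 0.74 -0.14  0.22] turn [ 0.   -0.75 -0.  ]
5 rows: shift [ 0.36 -0.   -0.17] turn [-0. -0. -0.]
```

>>> jog_arm:
  increments:
    - [[0.36, 0, -0.17, 0, 0, 0, -1], [0.36, 0, -0.17, 0, 0, 0, -1], [0.36, 0, -0.17, 0, 0, 0, -1], [0.36, 0, -0.17, 0, 0, 0, -1], [0.36, 0, -0.17, 0, 0, 0, -1]]

```text
time: 7.07
tool_pos: [0.5493, -0.2043, 0.1451]
tcp_rot: [-1.759, -1.332, -1.129]
wrist_force: [0.7, -1.2, -4.5]
width: 0.351
grip_force: 59.6
```

>>> jog_arm:
  increments:
    - [[0.74, -0.14, 0.22, 0, -0.75, 0, -1], [0.74, -0.14, 0.22, 0, -0.75, 0, -1], [0.74, -0.14, 0.22, 0, -0.75, 0, -1], [0.74, -0.14, 0.22, 0, -0.75, 0, -1], [0.74, -0.14, 0.22, 0, -0.75, 0, -1]]

```text
time: 7.48
tool_pos: [0.5528, -0.113, 0.2197]
tcp_rot: [-2.055, -1.555, -0.805]
wrist_force: [0.6, 0.0, -4.3]
width: 0.357
grip_force: 59.5
```

>>> jog_arm:
  increments:
    - [[0.74, -0.14, 0.22, 0, -0.75, 0, -1], [0.74, -0.14, 0.22, 0, -0.75, 0, -1], [0.74, -0.14, 0.22, 0, -0.75, 0, -1], [0.74, -0.14, 0.22, 0, -0.75, 0, -1], [0.74, -0.14, 0.22, 0, -0.75, 0, -1]]

```text
time: 7.9
tool_pos: [0.5617, -0.0007, 0.254]
tcp_rot: [-2.313, -1.75, -0.415]
wrist_force: [0.1, 0.0, -5.2]
width: 0.354
grip_force: 59.6
```

>>> jog_arm:
  increments:
    - [[0.74, -0.14, 0.22, 0, -0.75, 0, -1], [0.74, -0.14, 0.22, 0, -0.75, 0, -1], [0.74, -0.14, 0.22, 0, -0.75, 0, -1], [0.74, -0.14, 0.22, 0, -0.75, 0, -1], [0.74, -0.14, 0.22, 0, -0.75, 0, -1]]

```text
time: 8.32
tool_pos: [0.5725, 0.1156, 0.2433]
tcp_rot: [2.487, 1.88, -0.047]
wrist_force: [0.9, 0.6, -4.7]
width: 0.362
grip_force: 59.8
```

Run:
```python
from h import *
p,F=place(BED+[0,0,.09],114.6);plan(p,F,5);s=read_state();print(s['q'].round(3),s['wrist_force'],s['width'],s['tool_pos'])
```

```text
5 rows: shift [ 0.74 -0.15  0.24] turn [-0.   -0.75 -0.01]
[ 0.173  0.148  1.858 -0.039  1.152  0.465] [ 0.9002553   0.56253902 -4.69806331] 0.36226577487445305 [0.5724696  0.11559686 0.24330336]
```

>>> jog_arm:
  increments:
    - [[0.74, -0.15, 0.24, 0, -0.75, -0.01, -1], [0.74, -0.15, 0.24, 0, -0.75, -0.01, -1], [0.74, -0.15, 0.24, 0, -0.75, -0.01, -1], [0.74, -0.15, 0.24, 0, -0.75, -0.01, -1], [0.74, -0.15, 0.24, 0, -0.75, -0.01, -1]]

```text
time: 8.73
tool_pos: [0.5784, 0.2196, 0.1863]
tcp_rot: [2.261, 1.718, -0.495]
wrist_force: [0.2, -0.1, -4.1]
width: 0.355
grip_force: 59.8
```

>>> jog_arm:
  increments:
    - [[0, 0, 0, 0, 0, 0, -1], [0, 0, 0, 0, 0, 0, -1], [0, 0, 0, 0, 0, 0, -1], [0, 0, 0, 0, 0, 0, -1], [0, 0, 0, 0, 0, 0, -1]]

```text
time: 9.15
tool_pos: [0.5795, 0.2166, 0.1869]
tcp_rot: [2.264, 1.718, -0.491]
wrist_force: [0.1, -0.2, -4.2]
width: 0.353
grip_force: 59.9
```

Run:
```python
from h import *
s=read_state();print(s['q'].round(3),s['tool_pos'])
p,F=place(BED+[0,0,.09],114.6);plan(p,F,5)
P,R=wpose();p,d=viewer.read_camera("wrist");cv2.imwrite("pics/w6.png",p);np.save("pics/w6.npy",np.c_[P,R])
q,d=viewer.read_camera("top");cv2.imwrite("pics/t6.png",q);q,d=viewer.read_camera("scene");cv2.imwrite("pics/s6.png",q)
a=cv2.resize(p[60:420,100:540],(800-310,400));b=cv2.resize(q[240:360,350:460],(310,400),interpolation=2)
cv2.imwrite("pics/c6.png",np.hstack([a,b]))
```

```text
[ 0.455  0.406  1.69  -0.323  1.351  0.847] [0.57945332 0.21661323 0.186913  ]
5 rows: shift [ 0.02 -0.02 -0.  ] turn [-0. -0. -0.]
```

View pics/c6.png

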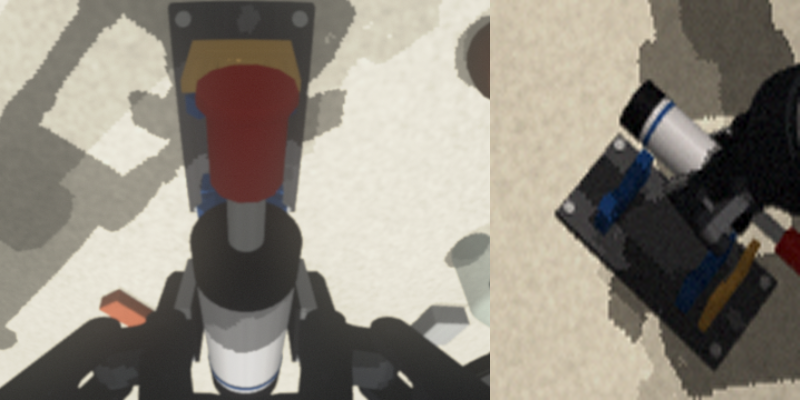

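The wrist view shows the knob and barrel over the cradle: plate far corners ~(252,63) and (381,63), fork top corners ~(263.4,143.7) and (369.4,143.7), knob axis at column ~322.

Run:
```python
from h import *
A=np.load("pics/w6.npy");P,R=A[:,0],A[:,1:]
n=np.array([-T[1],T[0],0])
C=[wonz(251.8,62.7,.008,P,R),wonz(381.1,62.7,.008,P,R)];F=[wonz(263.4,143.7,.056,P,R),wonz(369.4,143.7,.056,P,R)]
for X in(C,F):m=(X[0]+X[1])/2;print(m,"width",np.linalg.norm(X[0]-X[1]),"rel bed: along",(m-BED)@T,"left",(m-BED)@n)
M=P+R@MID;ax=R@R0.T@[0,0,1];print("mid",M,"axis",ax,"rel bed",(M-BED)@T,(M-BED)@n,"heading",np.degrees(np.arctan2(ax[1],ax[0])))
# knob axis from picture: ray of column of knob inner end at known distance along the axis (70mm) 
p=cv2.imread("pics/w6.png").astype(int)
m=(p[...,2]>70)&(p[...,1]<45)&(p[...,0]<60);m[:110]=0;m[260:]=0;m[:,:240]=0;m[:,400:]=0
v,u=np.nonzero(m);print("red",u.min(),u.max(),v.min(),v.max())
c=viewer.camera_params('wrist');Hm=c['hand_eye']
for L in(70,92,96):
    X=M+ax*(L/1000);q=Hm[:3,:3].T@(R.T@(X-P)-Hm[:3,3]);th=np.arccos(q[2]/np.linalg.norm(q));f=c['fx']*th/np.hypot(q[0],q[1]);print(L,"expect px",c['cx']+q[0]*f,c['cy']+q[1]*f)
for r in range(130,250,20):
    w=np.nonzero(m[r])[0];print(r,w.min(),w.max(),(w.min()+w.max())/2) if len(w) else 0
```

```text
[0.58927765 0.25932106 0.008     ] width 0.07337610347363552 rel bed: along 0.07510974700211177 left -0.0002131984285986023
[0.58198157 0.23245402 0.056     ] width 0.051957986270026554 rel bed: along 0.047270054313338104 left -0.0003623770942210794
mid [0.57052216 0.18373676 0.13845603] axis [0.26876647 0.96320346 0.00191673] rel bed -0.0027377741498015584 -0.0023388635954729405 heading 74.40909258073111
red 287 355 119 238
70 expect px 321.1778789469409 223.56092176830336
92 expect px 321.2686169667123 155.07913396347405
96 expect px 321.28489116791104 140.59693290768342
130 289 353 321.0
150 288 345 316.5
170 295 339 317.0
190 293 337 315.0
210 312 323 317.5
```

Run:
```python
from h import *
n=np.array([-T[1],T[0],0])
p,F=place(BED-.005*T-.0003*n+[0,0,.015],114.6);plan(p,F,10)
```

```text
10 rows: shift [ 0.1  -0.01  0.23] turn [-0. -0. -0.]
```

>>> jog_arm:
  increments:
    - [[0.1, -0.01, 0.23, 0, 0, 0, -1], [0.1, -0.01, 0.23, 0, 0, 0, -1], [0.1, -0.01, 0.23, 0, 0, 0, -1], [0.1, -0.01, 0.23, 0, 0, 0, -1], [0.1, -0.01, 0.23, 0, 0, 0, -1]]

```text
time: 9.72
tool_pos: [0.5769, 0.2172, 0.1459]
tcp_rot: [2.26, 1.721, -0.496]
wrist_force: [0.1, -0.2, -4.6]
width: 0.356
grip_force: 59.9
```

>>> jog_arm:
  increments:
    - [[0.1, -0.01, 0.23, 0, 0, 0, -1], [0.1, -0.01, 0.23, 0, 0, 0, -1], [0.1, -0.01, 0.23, 0, 0, 0, -1], [0.1, -0.01, 0.23, 0, 0, 0, -1], [0.1, -0.01, 0.23, 0, 0, 0, -1]]

```text
time: 10.13
tool_pos: [0.5757, 0.2172, 0.109]
tcp_rot: [2.261, 1.721, -0.494]
wrist_force: [-0.3, 0.5, -5.0]
width: 0.355
grip_force: 59.9
```

>>> jog_arm:
  increments:
    - [[0, 0, 0, 0, 0, 0, -1], [0, 0, 0, 0, 0, 0, -1], [0, 0, 0, 0, 0, 0, -1], [0, 0, 0, 0, 0, 0, -1], [0, 0, 0, 0, 0, 0, -1]]

```text
time: 10.55
tool_pos: [0.5761, 0.2173, 0.1105]
tcp_rot: [2.261, 1.721, -0.492]
wrist_force: [1.3, -0.1, -5.1]
width: 0.361
grip_force: 59.9
```

Run:
```python
from h import *
n=np.array([-T[1],T[0],0]);P,R=wpose();M=P+R@MID;d=M-BED;ax=R@R0.T@[0,0,1];print("rel bed",d@T,d@n,d[2],ax,np.degrees(np.arctan2(ax[1],ax[0])))
p,F=place(BED-.005*T-.0003*n+[0,0,.002],114.6);plan(p,F,5)
p,_=viewer.read_camera("wrist");cv2.imwrite("pics/w7.png",p)
cs=[]
for nm,(x0,y0,x1,y1) in(("top",(190,195,280,265)),("scene",(365,270,465,350))):
    q,_=viewer.read_camera(nm);cv2.imwrite(f"pics/{nm}7.png",q);cs.append(cv2.resize(q[y0:y1,x0:x1],(330,260),interpolation=2))
cv2.imwrite("pics/c7.png",np.hstack([cv2.resize(p[60:420,140:500],(470,520)),np.vstack(cs)]))
```

```text
rel bed -0.0030345571847811776 0.0010169144981151345 0.014082874699241535 [2.66589584e-01 9.63809967e-01 5.84458398e-04] 74.53856973912126
5 rows: shift [0.02 0.01 0.08] turn [ 0. -0.  0.]
```

View pics/c7.png

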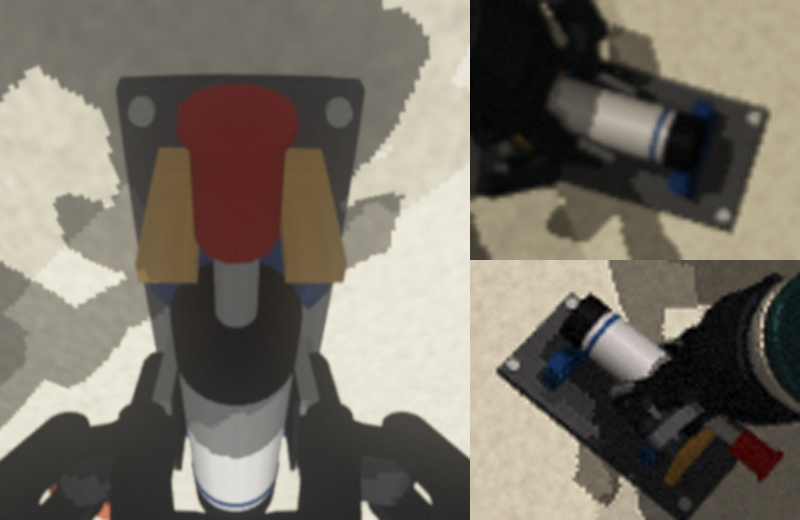

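The cylinder hovers centred over the cradle, with the rod between the fork tines and the knob beyond them. The tines' near top edges are at ~(245,254) to (404,254) in the full picture.

Run:
```python
from h import *
n=np.array([-T[1],T[0],0]);P,R=wpose()
for uv,z in(((245,254),.056),((404,254),.056),((291.7,256),.056),((357.6,256),.056),((236/1.3056+140,325/1.444+60),.062)):
    X=wonz(*uv,z,P,R);d=X-BED;print(X.round(4),"along",(d@T).round(4),"left",(d@n).round(4))
# plate far corners
for uv in((118/1.3056+140,80/1.444+60),(363/1.3056+140,80/1.444+60)):
    d=wonz(*uv,.008,P,R)-BED;print("plate",d@T,d@n)
```

```text
[0.5567 0.2407 0.056 ] along 0.0485 left 0.0262
[0.607  0.2267 0.056 ] along 0.0484 left -0.026
[0.5713 0.2358 0.056 ] along 0.0476 left 0.0108
[0.592 0.23  0.056] along 0.0476 left -0.0107
[0.5784 0.226  0.062 ] along 0.0401 left 0.0013
plate 0.075731161533322 0.036390579264262236
plate 0.07591822764774482 -0.03658299916393831
```

Run:
```python
from h import *
n=np.array([-T[1],T[0],0])
for h in(.003,-.002):
  p,F=place(BED-.003*T+[0,0,h],114.6);plan(p,F,5)
```

```text
5 rows: shift [0.03 0.01 0.07] turn [-0. -0.  0.]
5 rows: shift [0.05 0.01 0.1 ] turn [-0. -0.  0.]
```

>>> jog_arm:
  increments:
    - [[0.03, 0.01, 0.07, 0, 0, 0, -1], [0.03, 0.01, 0.07, 0, 0, 0, -1], [0.03, 0.01, 0.07, 0, 0, 0, -1], [0.03, 0.01, 0.07, 0, 0, 0, -1], [0.03, 0.01, 0.07, 0, 0, 0, -1]]

```text
time: 11.12
tool_pos: [0.5769, 0.2164, 0.0979]
tcp_rot: [2.261, 1.721, -0.495]
wrist_force: [0.9, 0.3, -4.9]
width: 0.356
grip_force: 59.9
```

>>> jog_arm:
  increments:
    - [[0, 0, 0, 0, 0, 0, -1], [0, 0, 0, 0, 0, 0, -1], [0.02, 0, 0.04, 0, 0, 0, -1], [0, 0, 0, 0, 0, 0, -1], [0, 0, 0, 0, 0, 0, -1]]

```text
time: 11.53
tool_pos: [0.577, 0.2165, 0.0971]
tcp_rot: [2.261, 1.721, -0.494]
wrist_force: [0.7, -0.5, -5.4]
width: 0.357
grip_force: 59.9
```

>>> jog_arm:
  increments:
    - [[0.02, 0, 0.04, 0, 0, 0, -1], [0, 0, 0, 0, 0, 0, -1], [0, 0, 0, 0, 0, 0, -1], [0, 0, 0, 0, 0, 0, -1], [0, 0, 0, 0, 0, 0, -1]]

```text
time: 11.95
tool_pos: [0.5771, 0.2165, 0.0957]
tcp_rot: [2.261, 1.721, -0.494]
wrist_force: [-0.6, -0.2, -4.6]
width: 0.355
grip_force: 59.9
```

Run:
```python
from h import *
n=np.array([-T[1],T[0],0]);P,R=wpose();M=P+R@MID;d=M-BED;ax=R@R0.T@[0,0,1];s=read_state();print("rel bed",d@T,d@n,d[2],ax,s['wrist_force'],s['torque'])
```

```text
rel bed -0.003567341909186143 -5.312629735508502e-05 -0.0006484600674192056 [ 2.66560683e-01  9.63818110e-01 -2.31151034e-04] [-0.59128662 -0.24795017 -4.6499372 ] [ 0.49428646 -0.14013737  0.00482204]
```

Not touching yet; I'll lower in ~1.3 mm steps.

>>> jog_arm:
  increments:
    - [[0.02, 0, 0.04, 0, 0, 0, -1], [0, 0, 0, 0, 0, 0, -1], [0, 0, 0, 0, 0, 0, -1], [0, 0, 0, 0, 0, 0, -1], [0, 0, 0, 0, 0, 0, -1]]

```text
time: 12.37
tool_pos: [0.5773, 0.2166, 0.095]
tcp_rot: [2.261, 1.721, -0.493]
wrist_force: [-0.9, -0.4, 1.4]
width: 0.36
grip_force: 60.4
```

>>> jog_arm:
  increments:
    - [[0.02, 0, 0.04, 0, 0, 0, -1], [0, 0, 0, 0, 0, 0, -1], [0, 0, 0, 0, 0, 0, -1], [0, 0, 0, 0, 0, 0, -1], [0, 0, 0, 0, 0, 0, -1]]

```text
time: 12.78
tool_pos: [0.5774, 0.2167, 0.0949]
tcp_rot: [2.26, 1.72, -0.494]
wrist_force: [-3.7, 0.9, 9.4]
width: 0.358
grip_force: 61.3
```

>>> jog_arm:
  increments:
    - [[0, 0, 0, 0, 0, 0, 1], [0, 0, 0, 0, 0, 0, 1], [0, 0, 0, 0, 0, 0, 1], [0, 0, 0, 0, 0, 0, 1], [0, 0, 0, 0, 0, 0, 1]]

```text
time: 13.2
tool_pos: [0.5771, 0.2165, 0.0927]
tcp_rot: [2.261, 1.721, -0.494]
wrist_force: [-0.2, 0.9, 0.7]
width: 0.997
grip_force: 0.0
```

>>> jog_arm:
  increments:
    - [[0, 0, 0, 0, 0, 0, 1], [0, 0, -0.3, 0, 0, 0, 1], [0, 0, -0.6, 0, 0, 0, 1], [0, 0, -0.6, 0, 0, 0, 1], [0, 0, -0.6, 0, 0, 0, 1]]

```text
time: 13.62
tool_pos: [0.5842, 0.2423, 0.1512]
tcp_rot: [2.261, 1.721, -0.495]
wrist_force: [0.5, 1.4, 0.4]
width: 1.0
grip_force: 0.0
```

>>> jog_arm:
  increments:
    - [[0, 0, -0.6, 0, 0, 0, 1], [0, 0, -0.6, 0, 0, 0, 1], [0, 0, 0, 0, 0, 0, 1], [0, 0, 0, 0, 0, 0, 1], [0, 0, 0, 0, 0, 0, 1]]

```text
time: 14.03
tool_pos: [0.5877, 0.2561, 0.1824]
tcp_rot: [2.26, 1.721, -0.495]
wrist_force: [-1.0, -0.3, -0.1]
width: 0.998
grip_force: 0.0
```

Run:
```python
from h import *
F=frame(90,H);plan(BED+.0785*T+[0,0,.054+.07],F,5);print(read_state()['q'].round(3))
```

```text
5 rows: shift [0.06 0.   0.06] turn [-0.    0.82  0.  ]
[ 0.5    0.457  1.626 -0.309  1.378  0.878]
```

>>> jog_arm:
  increments:
    - [[0.06, 0, 0.06, 0, 0.82, 0, 1], [0.06, 0, 0.06, 0, 0.82, 0, 1], [0.06, 0, 0.06, 0, 0.82, 0, 1], [0.06, 0, 0.06, 0, 0.82, 0, 1], [0.06, 0, 0.06, 0, 0.82, 0, 1]]

```text
time: 14.45
tool_pos: [0.5889, 0.2618, 0.1704]
tcp_rot: [-2.498, -1.9, -0.0]
wrist_force: [0.5, 0.2, 0.1]
width: 1.006
grip_force: 0.0
```

>>> jog_arm:
  increments:
    - [[0, 0, 0, 0, 0, 0, 1], [0, 0, 0, 0, 0, 0, 1], [0, 0, 0, 0, 0, 0, 1], [0, 0, 0, 0, 0, 0, 1], [0, 0, 0, 0, 0, 0, 1]]

```text
time: 14.87
tool_pos: [0.5899, 0.263, 0.1718]
tcp_rot: [-2.499, -1.903, 0.003]
wrist_force: [-0.6, -0.2, -0.3]
width: 1.0
grip_force: 0.0
```

Run:
```python
from h import *
P,R=wpose();F=frame(90,H);plan(BED+.0785*T+[0,0,.054+.07],F,5);print(P)
p,_=viewer.read_camera("wrist");cv2.imwrite("pics/w8.png",p);np.save("pics/w8.npy",np.c_[P,R])
q,_=viewer.read_camera("scene");cv2.imwrite("pics/s8.png",q)
cv2.imwrite("pics/c8.png",np.hstack([p[120:480,120:520],cv2.resize(q[260:350,360:460],(400,360),interpolation=2)]))
```

```text
5 rows: shift [-0.  0. -0.] turn [-0.  0.  0.]
[0.58988798 0.26304624 0.17178117]
```

View pics/c8.png

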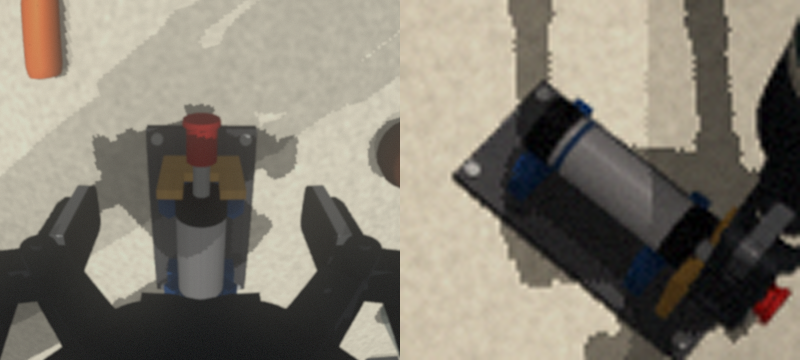

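The cylinder lies bedded in the cradle, rod in the slot. In the wrist picture the knob spans columns 304–340 and rows 235–286, and the fork's near top edge is at row ~316.

Run:
```python
from h import *
A=np.load("pics/w8.npy");P,R=A[:,0],A[:,1:];n=np.array([-T[1],T[0],0])
p=cv2.imread("pics/w8.png").astype(int)
m=(p[...,2]>60)&(p[...,1]<40)&(p[...,0]<45)&(p[...,2]>2*p[...,1]);m[:215]=0;m[300:]=0;m[:,:280]=0;m[:,370:]=0
v,u=np.nonzero(m);print(u.min(),u.max(),v.min(),v.max())
for r in range(236,290,8):
    w=np.nonzero(m[r])[0]
    if len(w):X=wonz((w.min()+w.max())/2,r,.055,P,R)-BED;print(r,w.min(),w.max(),"along",(X@T).round(4),"left",(X@n).round(4))
for uv,z in(((322,286),.057),((322,237),.059),((277,316),.056),((363,316),.056),((322,315),.05),((321,342),.064)):
    X=wonz(*uv,z,P,R)-BED;print(uv,"along",(X@T).round(4),"left",(X@n).round(4))
```

```text
312 326 278 284
284 317 325 along 0.07 left -0.0001
(322, 286) along 0.0698 left -0.0006
(322, 237) along 0.099 left -0.0006
(277, 316) along 0.0495 left 0.0254
(363, 316) along 0.0496 left -0.0245
(322, 315) along 0.0469 left -0.0007
(321, 342) along 0.0369 left -0.0001
```

Run:
```python
from h import *
n=np.array([-T[1],T[0],0])
q=cv2.imread("pics/s8.png").astype(int);m=(q[...,2]>90)&(q[...,1]<60)&(q[...,0]<70);m[:310]=0;m[350:]=0;m[:,:430]=0;m[:,470:]=0
v,u=np.nonzero(m);X=np.array([onz("scene",a,b,.055)-BED for a,b in zip(u,v)])
print(len(u),u.min(),u.max(),v.min(),v.max(),"along",np.percentile(X@T,[0,5,95,100]))
for f in("scene0","s8"):
    q0=cv2.imread(f"pics/{f}.png");h=cv2.cvtColor(q0,cv2.COLOR_BGR2HSV);b=(h[...,0]>12)&(h[...,0]<30)&(h[...,1]>140)&(h[...,2]>90);b[:300]=0;b[345:]=0;b[:,:410]=0;b[:,460:]=0
    v,u=np.nonzero(b);X=np.array([onz("scene",a,c,.045)-BED for a,c in zip(u,v)]);print(f,"fork along",np.percentile(X@T,[5,50,95]))
A=np.load("pics/w8.npy");P,R=A[:,0],A[:,1:];w=cv2.imread("pics/w8.png")
for r in range(228,330,6):print(r,w[r,322],end=' ')
```

```text
30 449 456 332 339 along [0.08672157 0.08774817 0.09423615 0.0945718 ]
scene0 fork along [0.04708087 0.0502606  0.05405508]Traceback (most recent call last):
  File "<stdin>", line 8, in <module>
ValueError: matmul: Input operand 1 has a mismatch in its core dimension 0, with gufunc signature (n?,k),(k,m?)->(n?,m?) (size 3 is different from 0)
```

>>> jog_arm:
  increments:
    - [[0, 0, 0.4, 0, 0, 0, 1], [0, 0, 0.4, 0, 0, 0, 1], [0, 0, 0.4, 0, 0, 0, 1], [0, 0, 0.4, 0, 0, 0, 1], [0, 0, 0.4, 0, 0, 0, 1]]

```text
time: 15.38
tool_pos: [0.589, 0.2622, 0.1098]
tcp_rot: [-2.499, -1.902, 0.004]
wrist_force: [0.2, -0.4, -0.3]
width: 0.997
grip_force: 0.0
```

>>> jog_arm:
  increments:
    - [[0, 0, 0.33, 0, 0, 0, 1], [0, 0, 0, 0, 0, 0, 1], [0, 0, 0, 0, 0, 0, 1], [0, 0, 0, 0, 0, 0, 1], [0, 0, 0, 0, 0, 0, 1]]

```text
time: 15.8
tool_pos: [0.5905, 0.2627, 0.1032]
tcp_rot: [-2.5, -1.902, -0.002]
wrist_force: [0.0, 0.0, 1.3]
width: 1.001
grip_force: 0.0
```

Run:
```python
from h import *
P,R=wpose();F=frame(90,H);plan(BED+.079*T+[0,0,.054],F,5);print(P,read_state()['wrist_force'])
p,_=viewer.read_camera("wrist");cv2.imwrite("pics/w9.png",p);np.save("pics/w9.npy",np.c_[P,R])
cv2.imwrite("pics/c9.png",cv2.resize(p[200:480,200:440],None,fx=2,fy=2))
```

```text
5 rows: shift [ 0.   -0.    0.01] turn [ 0. -0.  0.]
[0.5905336  0.26272668 0.10317665] [0.01060902 0.01061379 1.30178835]
```

View pics/c9.png

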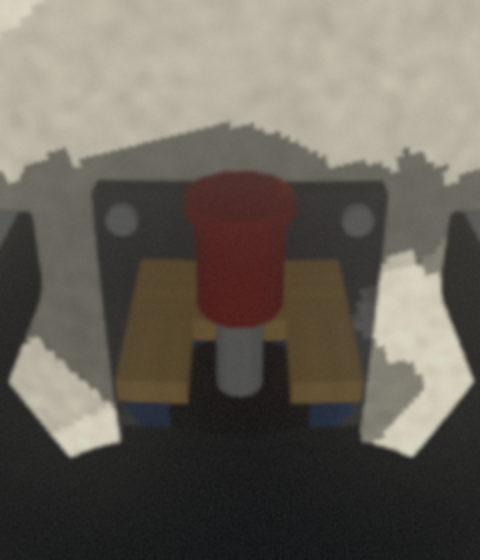

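The wrist view shows the knob centred between the open fingers (columns ~297–348 in full pixels, inner rim at row ~362, flange top at ~286). The fork top edges are at rows ~390 and ~401.

Run:
```python
from h import *
A=np.load("pics/w9.npy");P,R=A[:,0],A[:,1:];n=np.array([-T[1],T[0],0])
for nm,uv,z in(("knob inner top",(320,362.5),.057),("flange outer top",(320,286),.059),("flange left",(292,302),.048),("flange right",(348,302),.048),("fork out L",(259.5,391),.056),("fork out R",(380,391),.056),("fork in L",(259,401),.056),("fork in R",(380,401),.056),("slot in",(294.5,401),.056),("slot in R",(345,401),.056),("rod root top",(320,397),.053),("plate",(248,291),.008),("plate",(393,291),.008)):
    X=wonz(*uv,z,P,R);d=X-BED;print(nm,"along",(d@T).round(4),"left",(d@n).round(4),"rel tcp",((X-P)@R).round(4))
```

```text
knob inner top along 0.0701 left -0.0004 rel tcp [-0.0086 -0.0001  0.0462]
flange outer top along 0.1047 left -0.0004 rel tcp [ 0.0259 -0.0001  0.0442]
flange left along 0.0924 left 0.0103 rel tcp [ 0.0136 -0.0108  0.0552]
flange right along 0.0924 left -0.0111 rel tcp [0.0136 0.0106 0.0552]
fork out L along 0.0532 left 0.025 rel tcp [-0.0256 -0.0255  0.0471]
fork out R along 0.0531 left -0.0256 rel tcp [-0.0257  0.025   0.0472]
fork in L along 0.0471 left 0.0257 rel tcp [-0.0316 -0.0263  0.0471]
fork in R along 0.0471 left -0.0261 rel tcp [-0.0317  0.0256  0.0471]
slot in along 0.0478 left 0.0104 rel tcp [-0.0309 -0.011   0.0471]
slot in R along 0.0478 left -0.011 rel tcp [-0.0309  0.0105  0.0471]
rod root top along 0.0476 left -0.0004 rel tcp [-0.0312 -0.0002  0.0501]
plate along 0.0764 left 0.0358 rel tcp [-0.0024 -0.0364  0.0952]
plate along 0.0764 left -0.0372 rel tcp [-0.0025  0.0367  0.0952]
```

>>> jog_arm:
  increments:
    - [[0.03, 0, 0.04, 0, 0, 0, 1], [0, 0, 0, 0, 0, 0, 1], [0, 0, 0, 0, 0, 0, 1], [0, 0, 0, 0, 0, 0, -1], [0, 0, 0, 0, 0, 0, -1]]
  force: 50

```text
time: 16.27
tool_pos: [0.59, 0.2633, 0.1011]
tcp_rot: [-2.499, -1.902, 0.001]
wrist_force: [-1.1, 1.3, -0.7]
width: 0.746
grip_force: 0.0
```

>>> jog_arm:
  increments:
    - [[0, 0, 0, 0, 0, 0, -1], [0, 0, 0, 0, 0, 0, -1], [0, 0, 0, 0, 0, 0, -1], [0, 0, 0, 0, 0, 0, -1], [0, 0, 0, 0, 0, 0, -1]]

```text
time: 16.68
tool_pos: [0.5903, 0.2633, 0.1012]
tcp_rot: [-2.5, -1.902, 0.0]
wrist_force: [0.5, 0.9, 0.2]
width: 0.189
grip_force: 48.7
```

>>> jog_arm:
  increments:
    - [[0, 0, 0, 0, 0, 0, -1], [0, 0, 0, 0, 0, 0, -1], [0, 0, 0, 0, 0, 0, -1], [0, 0, 0, 0, 0, 0, -1], [0, 0, 0, 0, 0, 0, -1]]

```text
time: 17.1
tool_pos: [0.5902, 0.2633, 0.1011]
tcp_rot: [-2.499, -1.902, 0.0]
wrist_force: [0.6, -1.0, 0.3]
width: 0.19
grip_force: 48.7
```

```bash
cat >> h.py <<'E'
def prof(name,rows=range(284,410,3),us=(317,324)):
    P,R=wpose();p,_=viewer.read_camera("wrist");cv2.imwrite(f"pics/{name}.png",p);np.save(f"pics/{name}.npy",np.c_[P,R])
    n=np.array([-T[1],T[0],0])
    for r in rows:
        c=p[r,us[0]:us[1]].mean(0).round().astype(int);X=wonz(320,r,.053,P,R)-BED
        print(r,*c,"fork",p[r,270:285].mean(0).round().astype(int),"along",(X@T).round(4))
    print(P,read_state()['wrist_force'],"tcp along",(P-BED)@T,"left",(P-BED)@n)
E
python3 -c "
from h import *
prof('w10')"
```

```text
284 92 100 103 fork [ 93 103 105] along 0.104
287 87 96 100 fork [ 92 101 103] along 0.1028
290 45 49 78 fork [ 92 100 103] along 0.1016
293 43 47 77 fork [61 65 67] along 0.1004
296 40 44 76 fork [52 55 56] along 0.0992
299 40 44 76 fork [54 56 57] along 0.098
302 39 43 75 fork [53 55 57] along 0.0968
305 38 41 74 fork [47 49 50] along 0.0955
308 37 40 75 fork [47 49 50] along 0.0943
311 36 40 75 fork [47 49 50] along 0.093
314 37 40 79 fork [48 50 51] along 0.0917
317 36 39 83 fork [49 51 51] along 0.0904
320 35 37 81 fork [49 51 51] along 0.0891
323 34 36 80 fork [50 51 52] along 0.0878
326 33 36 81 fork [50 52 52] along 0.0865
329 32 35 81 fork [51 52 53] along 0.0851
332 32 34 80 fork [52 53 54] along 0.0838
335 31 34 80 fork [53 54 55] along 0.0824
338 30 32 79 fork [44 45 45] along 0.081
341 30 32 80 fork [32 33 34] along 0.0796
344 31 32 79 fork [33 33 34] along 0.0782
347 29 30 79 fork [32 32 33] along 0.0767
350 28 31 79 fork [31 32 33] along 0.0753
353 28 30 78 fork [31 31 32] along 0.0738
356 29 31 79 fork [31 31 32] along 0.0723
359 27 29 79 fork [29 30 29] along 0.0708
362 27 29 78 fork [29 29 29] along 0.0693
365 27 29 79 fork [30 30 30] along 0.0678
368 68 69 78 fork [29 29 30] along 0.0662
371 78 79 79 fork [28 28 28] along 0.0646
374 77 78 78 fork [29 28 28] along 0.063
377 77 78 79 fork [28 27 27] along 0.0614
380 78 79 79 fork [28 28 27] along 0.0597
383 77 78 78 fork [27 27 27] along 0.0581
386 78 79 79 fork [29 28 28] along 0.0564
389 77 79 79 fork [28 27 27] along 0.0546
392 77 79 78 fork [26 25 26] along 0.0529
395 78 79 79 fork [28 27 27] along 0.0511
398 77 79 78 fork [28 28 27] along 0.0493
401 64 65 65 fork [28 27 27] along 0.0475
404 20 20 21 fork [27 26 26] along 0.0456
407 21 21 22 fork [27 26 26] along 0.0438
[0.59023662 0.26332728 0.10112848] [ 1.90201724 -0.51609035 -0.59763835] tcp along 0.07922653123955099 left -6.667592894328903e-05
```

>>> jog_arm:
  increments:
    - [[0.1, 0, 0, 0, 0, 0, -1], [0.1, 0, 0, 0, 0, 0, -1], [0.1, 0, 0, 0, 0, 0, -1], [0.1, 0, 0, 0, 0, 0, -1], [0.1, 0, 0, 0, 0, 0, -1]]

```text
time: 17.57
tool_pos: [0.5938, 0.2771, 0.1007]
tcp_rot: [-2.499, -1.903, 0.004]
wrist_force: [1.1, -6.1, 1.9]
width: 0.191
grip_force: 48.9
```

>>> jog_arm:
  increments:
    - [[0.1, 0, 0, 0, 0, 0, -1], [0.1, 0, 0, 0, 0, 0, -1], [0, 0, 0, 0, 0, 0, -1], [0, 0, 0, 0, 0, 0, -1], [0, 0, 0, 0, 0, 0, -1]]

```text
time: 17.98
tool_pos: [0.5955, 0.2831, 0.1008]
tcp_rot: [-2.499, -1.903, 0.003]
wrist_force: [0.6, -4.8, 0.8]
width: 0.194
grip_force: 48.9
```

```bash
python3 -c "
from h import *
prof('w11',range(359,440,3))"
```

```text
359 28 31 79 fork [31 31 32] along 0.0915
362 29 31 79 fork [30 31 31] along 0.0899
365 28 29 78 fork [29 29 30] along 0.0884
368 67 69 79 fork [29 29 29] along 0.0868
371 78 79 79 fork [29 29 30] along 0.0853
374 78 79 79 fork [28 29 29] along 0.0837
377 77 79 79 fork [28 28 28] along 0.082
380 77 79 78 fork [28 28 28] along 0.0804
383 78 79 79 fork [28 29 29] along 0.0787
386 77 78 79 fork [28 28 28] along 0.077
389 77 79 79 fork [28 27 28] along 0.0753
392 77 79 79 fork [27 27 27] along 0.0736
395 78 79 79 fork [28 28 28] along 0.0718
398 77 79 79 fork [28 27 28] along 0.07
401 78 79 79 fork [27 27 26] along 0.0682
404 77 79 78 fork [28 27 27] along 0.0663
407 77 79 78 fork [27 27 26] along 0.0644
410 76 78 77 fork [27 27 27] along 0.0625
413 77 78 78 fork [28 27 27] along 0.0606
416 77 78 78 fork [28 27 27] along 0.0586
419 50 50 50 fork [28 27 26] along 0.0566
422 26 25 25 fork [28 28 26] along 0.0545
425 25 25 24 fork [27 27 26] along 0.0524
428 27 26 26 fork [28 27 27] along 0.0503
431 26 26 25 fork [27 26 25] along 0.0482
434 27 27 25 fork [27 26 25] along 0.046
437 26 25 24 fork [28 27 26] along 0.0437
[0.59550472 0.2831019  0.10079253] [ 1.45742911 -4.7908105   0.76353808] tcp along 0.09968979177042356 left 0.0001413567559753158
```

>>> jog_arm:
  increments:
    - [[0.07, 0, 0, 0, 0, 0, -1], [0.07, 0, 0, 0, 0, 0, -1], [0.07, 0, 0, 0, 0, 0, -1], [0.07, 0, 0, 0, 0, 0, -1], [0.05, 0, 0, 0, 0, 0, -1]]

```text
time: 18.45
tool_pos: [0.5979, 0.2918, 0.1006]
tcp_rot: [2.499, 1.903, -0.006]
wrist_force: [1.0, -8.7, 1.9]
width: 0.191
grip_force: 48.9
```

>>> jog_arm:
  increments:
    - [[0, 0, 0, 0, 0, 0, -1], [0, 0, 0, 0, 0, 0, -1], [0, 0, 0, 0, 0, 0, -1], [0, 0, 0, 0, 0, 0, -1], [0, 0, 0, 0, 0, 0, -1]]

```text
time: 18.87
tool_pos: [0.598, 0.292, 0.1007]
tcp_rot: [2.499, 1.903, -0.005]
wrist_force: [-0.1, -7.2, 1.3]
width: 0.192
grip_force: 48.9
```

Run:
```python
from h import *
prof('w12',range(362,425,6))
c=viewer.camera_params
f=[]
for i in range(4):
    q,_=viewer.read_camera("scene");t,_=viewer.read_camera("top");f.append(read_state()['wrist_force'])
cv2.imwrite("pics/s12.png",q);cv2.imwrite("pics/t12.png",t);print("force along",np.mean(f,0)@T,np.mean(f,0))
for nm,im in(("scene",q),("top",t)):
    print(nm)
    for L in np.arange(.030,.135,.003):
        X=BED+T*L+[0,0,.004];k=c(nm);y=k['R']@X+k['t'];u=k['fx']*y[0]/y[2]+k['cx'];v=k['fy']*y[1]/y[2]+k['cy']
        print(round(L*1000),(round(u),round(v)),im[round(v),round(u)],end='; ')
```

```text
362 29 30 79 fork [30 30 31] along 0.0992
368 66 67 78 fork [31 31 31] along 0.0961
374 78 79 80 fork [29 29 30] along 0.0929
380 77 79 78 fork [29 29 29] along 0.0896
386 77 79 78 fork [28 28 27] along 0.0863
392 77 79 79 fork [28 28 28] along 0.0828
398 78 79 78 fork [28 28 28] along 0.0792
404 78 79 79 fork [27 27 26] along 0.0755
410 77 79 78 fork [28 27 27] along 0.0717
416 77 79 78 fork [27 27 26] along 0.0678
422 26 26 25 fork [28 28 27] along 0.0637
[0.59796825 0.2919986  0.10069851] [ 1.6527489  -6.74435007  1.23852247] tcp along 0.10892127320727533 left 0.00014496663953053948
force along -6.465007449722108 [ 0.80012141 -6.93090445  1.1270228 ]
scene
30 (428, 315) [103 106 109]; 33 (429, 316) [31 31 31]; 36 (431, 317) [10 10 12]; 39 (432, 318) [12  9  7]; 42 (433, 319) [9 5 5]; 45 (434, 319) [ 8  6 10]; 48 (436, 320) [34 39 43]; 51 (437, 321) [ 7  9 59]; 54 (438, 322) [27 27 60]; 57 (439, 323) [55 58 60]; 60 (440, 324) [56 61 63]; 63 (442, 325) [55 58 59]; 66 (443, 326) [56 56 58]; 69 (444, 327) [58 59 59]; 72 (445, 328) [57 58 58]; 75 (447, 329) [54 57 57]; 78 (448, 330) [5
[... 692 characters left out ...]
 22]; 54 (205, 220) [11 12 45]; 57 (203, 219) [45 50 52]; 60 (202, 219) [48 53 53]; 63 (201, 218) [43 48 49]; 66 (199, 218) [44 49 52]; 69 (198, 218) [46 52 53]; 72 (197, 217) [45 50 51]; 75 (195, 217) [46 51 52]; 78 (194, 216) [45 49 51]; 81 (193, 216) [46 50 52]; 84 (191, 216) [46 51 53]; 87 (190, 215) [47 51 53]; 90 (189, 215) [47 51 53]; 93 (187, 214) [44 49 50]; 96 (186, 214) [45 49 51]; 99 (185, 214) [34 38 49]; 102 (183, 213) [ 5  7 52]; 105 (182, 213) [ 8  9 55]; 108 (181, 212) [ 7  7 52]; 111 (179, 212) [ 5  5 20]; 114 (178, 212) [2 4 4]; 117 (177, 211) [4 3 4]; 120 (175, 211) [9 8 8]; 123 (174, 210) [9 8 8]; 126 (173, 210) [4 6 5]; 129 (171, 210) [8 7 7]; 132 (170, 209) [12 12 12];
```

Run:
```python
from h import *
from scipy.ndimage import map_coordinates as mc
for nm,f in(("scene","s12"),("top","t12")):
    im=cv2.imread(f"pics/{f}.png").astype(float);k=viewer.camera_params(nm);o=[]
    for L in np.arange(.044,.060,.001):
        y=k['R']@(BED+T*L+[0,0,.004])+k['t'];u=k['fx']*y[0]/y[2]+k['cx'];v=k['fy']*y[1]/y[2]+k['cy']
        o.append((round(L*1000),[int(mc(im[...,c],[[v],[u]],order=1)[0]) for c in(1,2)]))
    print(nm,o)
    a=cv2.imread(f"pics/{'scene8' if 0 else 's8'}.png") if nm=="scene" else None
    if a is not None:   # did the barrel stay level: back half unchanged apart from the slide
        d=np.abs(im-a).max(2)[275:310,375:420];print("changed px on the barrel's back half",(d>40).sum())
print(bot.finish_job())
```

```text
scene [(44, [5, 8]), (45, [5, 8]), (46, [10, 11]), (47, [20, 23]), (48, [27, 41]), (49, [23, 56]), (50, [14, 60]), (51, [11, 60]), (52, [13, 60]), (53, [21, 60]), (54, [38, 59]), (55, [50, 58]), (56, [57, 59]), (57, [56, 57]), (58, [56, 58]), (59, [60, 62])]
changed px on the barrel's back half 325
top [(44, [5, 5]), (45, [5, 5]), (46, [5, 5]), (47, [5, 5]), (48, [4, 5]), (49, [3, 6]), (50, [3, 13]), (51, [4, 21]), (52, [8, 31]), (53, [12, 41]), (54, [20, 47]), (55, [30, 50]), (56, [39, 51]), (57, [45, 51]), (58, [50, 52]), (59, [51, 52])]
the job is handed in; nothing more can be done
None
```

I handed the job in with the cylinder lying in the cradle, rod through the fork slot, and the gripper still holding the knob with the rod out about 32 mm (estimated from the images), the red ring clear of the barrel. I didn't resolve one last check: about 325 pixels changed over the barrel's back half between the pictures before and after the pull, which may be shadow or a small slide.

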